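# Corner-load check of the shop scale with a hand probe

### The arm

A 6-joint arm with a two-finger parallel gripper is mounted at the origin on a cart in front of the work surface, level with it; the furniture and walls round the work are solid. World frame = base frame: x ahead of the robot, y to its left, z up, the work surface at z = 0. Lengths are in mm, angles in rad, forces in N, time in s.
With the tool pointing down it reaches from about 400 to 925 mm from the base axis. Payload 12.5 kg.
Tool frame: the origin (TCP) lies on the centre line of the jaws, within the pads' length; the fingertips stand 8 mm ahead of it and the grasp point (between the pads) lies 11 mm behind it; z points along the fingers, y is the direction in which the jaws open and shut (so a half turn about z gives the same grasp; the last joint's range is limited). The gripper opens to 95 mm and grips with 3 to 60 N. Pads are 20 mm wide; open, the fingers measure 119 mm over their backs; the gripper's body (75 mm by 180 mm) begins 59 mm behind the grasp point.
Start: joints at [-1.449, 0.491, 1.559, -0, 1.092, -0.106], TCP at [141.169, -608.866, 222.661] pointing down, gripper open.
Joint ranges: [-3.1, 3.1], [-0.84, 2.19], [0.05, 2.79], [-1.13, 4.28], [0.06, 2.93], [-2.69, 2.69]. Speed limits (rad/s): [2.22, 2.22, 2.79, 3.14, 3.14, 3.14].

### API

Orientations are given as [roll, pitch, yaw] about the fixed x, y, z axes, in that order (R = Rz(yaw) Ry(pitch) Rx(roll)).
In Python, from cell import env, cams, spot_in, silhouettes gives the robot as it stands. The module is installed in compiled form; this text tells all that it offers.
- The arm moves only by the shell command python3 -m handwheel 'ROWS' [FORCE]. ROWS is JSON, a list of rows, each a list of 7 numbers: the shift along the tool's x, y, z in m, then the turn, a rotation vector about the tool's x, y, z in rad, then the opening, from -1 (shut) to 1 (fully open). In form: [[x, y, z, rx, ry, rz, jaw], ...]. A call has exactly 5 rows; each row shifts and turns the commanded pose from where the row before left it, along the tool's axes as they then stand; what a row does not reach is not made up. A row lasts 1/10 s, in which the tool goes at most 50 mm and 8.59 degrees, less where a joint would pass 70% of its speed; a pose out of reach is approached as far as the arm can. A call with a gripper value outside its range is refused whole. The fingers move at their own pace and stop on an object; FORCE is the grip in N (left out, the last holds). Time passes only in rows, so rows that do not move let the fingers close, or fill a call up. It gives the time, the measured TCP pose, the force and the opening at its end, in the units of the state.
- env.read_state(): the state, without advancing time (a new reading comes with each control period).
- cams.read_camera(name): name is "scene" or "top"; returns a dict with "color" (480x640x3 uint8, blue, green, red), "z_map" (480x640 float32, mm along the optical axis (not along the pixel's ray), 0 where there is no reading), "K" (3x3 intrinsics, pixels), "extrinsics" (4x4, takes a point from world to camera coordinates). Camera axes: x right, y down, z forward; pixel columns grow to the right and rows downward; lengths in mm; the calibration is good to about 2 mm. A picture is of the moment at which its call begins.
- env.finish_job(): hands the job in, once; it reports no verdict.
Trained networks look in a picture, given as the dict that the camera call returned (one of the last four; its "shot" number tells which), for a name from the list of things; names that differ only in an ending like _2 or _b are one class to them, and where a whole thing is asked for, a point or a joint stands for the part that bears it (a point fixed in the world has none). Each returns a list of dicts, best first, with "confidence" (0 to 1); they miss things now and then, are a little off and sometimes report something else, mostly with a low value. They report only what shows in the picture. A call takes as long as a camera call. They do not tell look-alikes from the thing itself.
- spot_in(picture, label): "at" ([row, column] in pixels, amid what is visible of it).
- silhouettes(picture, label): "region" (480x640 bool, what is visible of it) and "at" ([row, column] in pixels, amid what is visible of it).
The state is a dict: "clock": time; "joint_positions": joint angles; "joint_velocities": joint speeds; "joint_efforts": joint torques, N m; "tcp_pos": TCP position; "orientation": TCP orientation; "wrist_force": force on the tool from outside, world axes, zero at the start; "ft_torque": the same for the moment, N m; "gripper_width": finger opening in mm.
Only numpy, scipy, OpenCV 4.12 (cv2) and the standard library are available. Lean on these libraries where they do the work, as an engineer would, in place of code of your own. Each camera call takes 0.05 s, during which the arm holds its last target.

### The job

Pick the blue-handled test probe out of the wooden tool block and hold it upright with its black rubber tip on the red-and-white target on the scale's pan, pressing down gently until the scale's pointer stands in the green sector, never into the red sector. Only the probe may touch the scale; leave the other two tools in the block, the roll of tape and the paper packet where they are. Finish while still holding the probe there, pointer steady in the green.

Things in the scene. Friction and masses are not known exactly. Their poses are not given: they have to be found in the camera images.
- tool_block: light wooden block, 190 (x) x 80 (y) x 55 mm (z), fixed to the counter; origin at the centre of its underside. Three round blind holes, 20 mm wide and 45 mm deep, in a row along its x axis at x = -60, 0 and +60 mm; the probe stands in any one of them, the tamper and the cookie stamp in the others.
- probe: the loose test probe, about 0.08 to 0.17 kg, 148 mm long, standing upright in the block (it may lean up to 5 degrees). Origin at the end of its black rubber tip, z axis up along the probe towards the handle. A round shaft 16 mm wide up to z = 55 mm, a steel collar 32 mm wide at z = 55 to 60 mm, then a blue square handle 26 x 26 mm (sides along x and y) from z = 60 to 144 mm. Standing in the block its tip is 45 mm below the block's top and 10 mm above the counter.
- probe_grip (a point): centre of the probe's blue square handle, 102 mm from the tip along its axis; same axes as the probe. The best place to grip, from above with the fingers closing across the row of holes.
- probe_tip (a point): end of the probe's black rubber tip (its contact face is 9 mm wide); same axes as the probe.
- tamper: bystander: wooden pastry tamper, 136 mm long, 36 mm at its widest, standing in another hole; origin at its lower end.
- cookie_stamp: bystander: cookie stamp with a red handle and white disc 36 mm wide on top, 120 mm long, standing in another hole; origin at its lower end.
- scale: shop dial scale, fixed to the counter, with a white housing and a flat metal pan 160 x 170 mm whose top is 116 mm above the counter; origin at the centre of its underside, -x towards the dial, z up. Along the far (+x) edge of the pan runs a rim 6 mm high. Between the scale and the tool block stands a big pot heaped with packets; carry the probe over it with its tip about 0.25 m above the counter.
- mark (a point): centre of the target on the pan's top surface: a red ring 28 mm wide on white with a red dot, 35 mm from the scale's middle towards the dial and 40 mm towards its +y side. It goes down with the pan.
- scale_pan (a joint): how far the pan is pressed down, in m: 0 unloaded, stop at 0.020. A spring carries it: 500 N per m (0.5 N per mm), the same wherever on the pan one presses. The pointer turns clockwise with it; green sector from 0.006 to 0.012 (3 to 6 N), red sector from 0.016 (8 N).
- dial (a point): centre of the round dial face (102 mm wide, leaning back) at the front of the scale; unloaded the black pointer points down to the left, the green sector lies about the top, the red at the lower right.
- tape: bystander: loose roll of tape, 98 x 96 x 25 mm; origin under its centre.
- packet: bystander: loose flat paper packet, 62 x 100 x 14 mm; origin under its centre.
Things that resemble listed ones, but are neither listed nor needed, are in the scene too. Leave any yellow look-alike of the probe alone.

How it is judged (in metres and radians):
On the way, in this order (a step that is already met when the one before it is completed fails the run):
1. the probe is held by the fingers, lifted clear of the block (contact force between the fingers and probe above 1 N and height (world z) of probe_tip above 0.065 m), for 0.2 s.
2. the held probe stands upright on the target and the pointer is in the green (contact force between the fingers and probe above 1 N and horizontal distance between probe_tip and mark below 0.01 m and angle between probe_tip's own z axis and vertical below 0.14 rad and value of joint scale_pan between 0.006 and 0.012 m and contact force between probe and scale between 2 and 8 N), for 0.5 s.
At the end, for the whole second after the job is handed in: The probe is still gripped (fingers press it with over 1 N), upright within 8 degrees, its tip within 10 mm of the target's centre; the pan is 6 to 12 mm down (pointer in the green), the probe presses the scale with 2 to 8 N, nothing of the robot touches the scale, and all is at rest (all of step 2 and linear speed of probe below 0.02 m/s and angular speed of probe below 0.2 rad/s and velocity of joint scale_pan below 0.01 m/s and contact force between probe and tool_block below 0.05 N and contact force between each of the arm, the fingers and scale below 0.3 N); the arm keeps its last pose, push and grip.
It fails at once if the pan is pressed until the pointer reaches the red sector (value of joint scale_pan above 0.016 m).
It fails at once if the probe strikes the scale hard (over 15 N) (contact force between probe and scale above 15 N).
It fails at once if the robot itself touches the scale (contact force between any of the arm, the fingers and scale above 1 N).
It fails at once if the tamper or the cookie stamp is moved (distance of any of tamper, cookie_stamp from where it was at the start of the episode above 0.02 m or angle between any of tamper, cookie_stamp's own z axis and vertical above 0.35 rad).
It fails at once if the tape or the packet is moved (distance of any of tape, packet from where it was at the start of the episode above 0.025 m).
It also fails if it takes over 40 s, if anything falls off the work surface, if the arm or the gripper's body presses on something with over 40 N, if the wrist force passes 120 N, or if a joint passes its speed limit or range.

## Working session

There is one attempt and no reset: what is moved stays moved. The work goes in short steps, Python scripts to look and compute and a shell command to move; the robot and the scene stay as the last step left them, time stands still between calls to the robot, and variables do not carry over. Pictures are saved under pics/ and viewed, and the job is handed in when it is done.

```bash
mkdir -p pics; cat > h.py <<'E'
import numpy as np, cv2
from cell import env, cams, spot_in, silhouettes
def world(p,r,c,z=None):
    K=p["K"];E=np.array(p["extrinsics"]);
    d=p["z_map"][int(round(r)),int(round(c))] if z is None else z
    q=np.linalg.inv(K)@np.array([c,r,1.0])*d
    return (np.linalg.inv(E)@np.r_[q,1])[:3]
def cloud(p,m=None):
    K=p["K"];E=np.array(p["extrinsics"]);Z=p["z_map"].astype(float)
    v,u=np.nonzero((Z>0)&(m if m is not None else True))
    q=np.linalg.inv(K)@np.vstack([u,v,np.ones_like(u)])*Z[v,u]
    return (np.linalg.inv(E)@np.vstack([q,np.ones(q.shape[1])]))[:3].T, v,u
def proj(p,w):
    q=np.array(p["extrinsics"])@np.r_[w,1]; q=p["K"]@q[:3]; return q[:2]/q[2]
E
python3 - <<'E'
from h import *
s=env.read_state();print(s)
for n in("scene","top"):
    p=cams.read_camera(n);cv2.imwrite(f"pics/{n}0.png",p["color"])
    E=np.array(p["extrinsics"]);print(n,-E[:3,:3].T@E[:3,3])
    for l in("probe","probe_grip","tamper","cookie_stamp","tool_block","scale","mark","tape","packet","dial"):
        for d in spot_in(p,l)[:3]:
            r,c=d["at"];print(l,round(d["confidence"],2),[round(r),round(c)],world(p,r,c).round())
E
```

```text
{'clock': 0.0, 'joint_positions': array([-1.44859489e+00,  4.91567622e-01,  1.55947351e+00, -2.25266919e-05,
        1.09169242e+00, -1.05600243e-01]), 'joint_velocities': array([ 0.00059656,  0.00074582,  0.00058785,  0.00011205,  0.0004657 ,
       -0.00025288]), 'joint_efforts': array([-1.27628598e-03, -6.12645507e+01, -2.58180517e+01,  6.92520663e-02,
        4.82087815e-02, -1.30670296e-04]), 'tcp_pos': array([ 141.1345907 , -608.60452199,  222.04844927]), 'orientation': array([-3.14045600e+00, -1.00388479e-04,  2.27812016e-01]), 'wrist_force': array([-0.33712299, -0.83630905,  0.36625457]), 'ft_torque': array([ 0.01383814,  0.02111551, -0.04178185]), 'gripper_width': 94.96657287438731}
scene [-540.51073651  814.2616031   831.62983572]
probe 0.91 [278, 241] [421. 322. 115.]
probe 0.82 [342, 144] [356. 614. 100.]
probe_grip 0.57 [341, 145] [354. 613. 104.]
probe_grip 0.56 [280, 240] [426. 324. 105.]
tamper 0.79 [273, 224] [484. 340. 105.]
cookie_stamp 0.58 [261, 212] [534. 351. 122.]
tool_block 0.92 [294, 232] [451. 342.  53.]
scale 0.72 [215, 353] [ 507. -153.  116.]
mark 0.82 [208, 356] [ 543. -200.  112.]
tape 0.97 [352, 191] [344. 518.  23.]
tape 0.24 [294, 232] [452. 342.  54.]
packet 0.61 [214, 440] [ 463. -563.    5.]
dial 0.6 [210, 352] [ 539. -175.  117.]
top [ 302.69708829   34.92368041 1849.24870822]
probe 0.5 [270, 116] [364. 604. 144.]
probe 0.42 [243, 218] [435. 306. 152.]
probe_grip 0.74 [270, 114] [367. 611. 139.]
probe_grip 0.71 [243, 216] [437. 312. 146.]
tamper 0.63 [227, 210] [486. 330. 143.]
tamper 0.48 [240, 494] [ 437. -551.    2.]
tool_block 0.97 [232, 214] [477. 329.  75.]
scale 0.75 [221, 399] [ 493. -232.  120.]
mark 0.85 [214, 401] [ 512. -240.  114.]
mark 0.27 [270, 170] [366. 483.  -8.]
tape 0.9 [271, 151] [364. 534.  25.]
tape 0.4 [226, 209] [489. 332. 144.]
packet 0.8 [237, 495] [ 444. -550.   15.]
dial 0.69 [218, 398] [ 499. -230.  129.]
```

View pics/scene0.png

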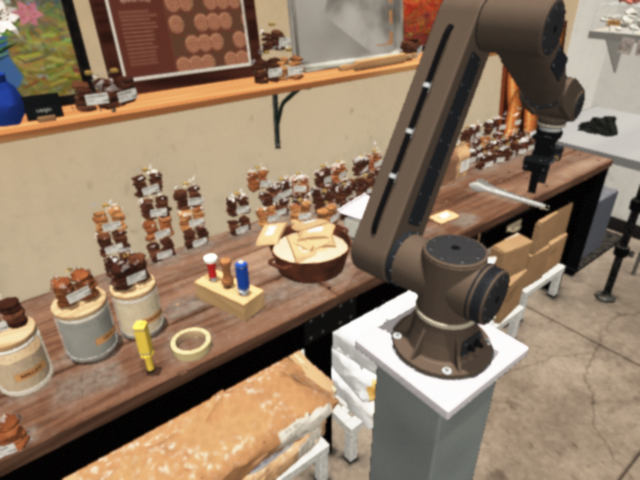

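View pics/top0.png

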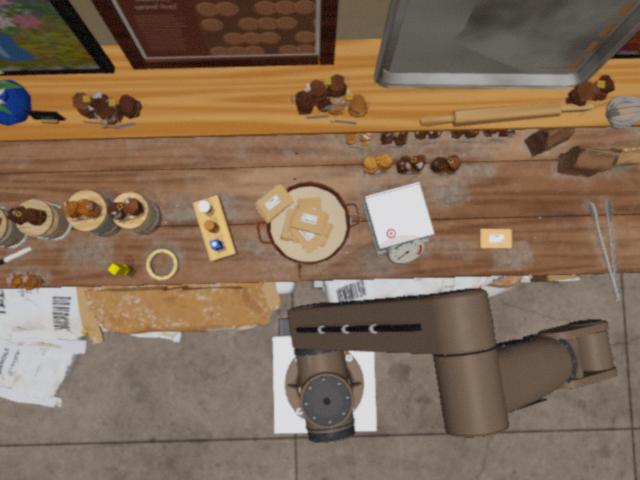

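The blue probe is the nearest tool in the block, at scene (278,241) and top (243,216). The yellow look-alike stands by the tape. The red target shows in the top view near (233,391). Next I'll zoom in and measure.

```bash
python3 - <<'E'
from h import *
p=cams.read_camera("top");c=p["color"]
a=cv2.resize(c[180:270,180:280],None,fx=4,fy=4,interpolation=cv2.INTER_CUBIC)
b=cv2.resize(c[170:280,350:450],None,fx=4,fy=4,interpolation=cv2.INTER_CUBIC)
H=max(a.shape[0],b.shape[0]);im=np.zeros((H,800,3),np.uint8);im[:a.shape[0],:400]=a;im[:b.shape[0],400:]=b
cv2.imwrite("pics/zt.png",im)
hsv=cv2.cvtColor(c,cv2.COLOR_BGR2HSV)
print(p["K"])
# red mark
red=((hsv[...,0]<12)|(hsv[...,0]>168))&(hsv[...,1]>60)
m=np.zeros((480,640),bool);m[222:244,380:402]=1
v,u=np.nonzero(red&m);print("red px",v.mean(),u.mean(),v.min(),v.max(),u.min(),u.max(),len(v))
mk=[]
P,_,_=cloud(p,red&m);print("mark",P.mean(0),P.min(0),P.max(0))
# plane intersect z=116
def onz(p,r,cc,z):
    E=np.array(p["extrinsics"]);o=-E[:3,:3].T@E[:3,3];d=E[:3,:3].T@np.linalg.inv(p["K"])@np.array([cc,r,1.]);return o+d*(z-o[2])/d[2]
r=(v.min()+v.max())/2;cc=(u.min()+u.max())/2
print("mark z116",onz(p,r,cc,116),onz(p,v.mean(),u.mean(),116))
# pan
m=np.zeros((480,640),bool);m[170:280,350:450]=1
P,v,u=cloud(p,m);s=(P[:,2]>105)&(P[:,2]<124)
for k in (s,):
    mm=np.zeros((480,640),np.uint8);mm[v[k],u[k]]=1
    mm=cv2.morphologyEx(mm,cv2.MORPH_OPEN,np.ones((5,5)))
    Q=P[mm[v,u]>0];print("pan rect",cv2.minAreaRect(Q[:,:2].astype(np.float32)),Q[:,2].mean())
# block
m=np.zeros((480,640),bool);m[185:268,185:245]=1
P,v,u=cloud(p,m);s=(P[:,2]>46)&(P[:,2]<64)
print("block rect",cv2.minAreaRect(P[s][:,:2].astype(np.float32)),s.sum(),P[s][:,2].mean())
blue=(hsv[...,0]>95)&(hsv[...,0]<130)&(hsv[...,1]>120)&m
P,v,u=cloud(p,blue);s=P[:,2]>120
print("blue",s.sum(),P[s].mean(0),P[s].min(0),P[s].max(0),v.mean(),u.mean())
rr=(v[s].min()+v[s].max())/2;c2=(u[s].min()+u[s].max())/2
print(onz(p,rr,c2,154),rr,c2)
q=cams.read_camera("scene");hs=cv2.cvtColor(q["color"],cv2.COLOR_BGR2HSV)
cv2.imwrite("pics/zs.png",cv2.resize(q["color"][230:330,180:300],None,fx=6,fy=6,interpolation=cv2.INTER_CUBIC))
m=np.zeros((480,640),bool);m[240:310,190:280]=1
bl=(hs[...,0]>95)&(hs[...,0]<130)&(hs[...,1]>120)&m
P,v,u=cloud(q,bl);print("scene blue",len(P));
for z in range(60,165,10):
    k=(P[:,2]>=z)&(P[:,2]<z+10)
    if k.any():print(z,k.sum(),P[k].mean(0).round(1),P[k].min(0).round(),P[k].max(0).round())
E
```

```text
[[581.2597561    0.         311.86210887]
 [  0.         581.2597561  237.60377455]
 [  0.           0.           1.        ]]
red px 233.9375 390.875 229 237 387 394 16
mark [ 453.64860664 -207.72222767  114.34159729] [ 443.60828149 -218.70748432  105.20263415] [ 468.20596421 -196.15291403  126.17735022]
mark z116 [ 456.34283423 -206.46057989  116.        ] [ 453.49710675 -207.47994293  116.        ]
pan rect ((510.9771728515625, -233.76242065429688), (162.61036682128906, 169.3180694580078), 13.550308227539062) 114.93613005152376
block rect ((492.947021484375, 334.6255187988281), (191.60655212402344, 81.69010925292969), 16.1235294342041) 1134 54.775081109778476
blue 33 [431.96308621 309.42884069 147.75318415] [422.16421267 302.58461435 123.50166153] [445.53675296 321.40251591 160.31330233] 245.0909090909091 217.25
[433.56987106 310.09434174 154.        ] 244.0 216.0
scene blue 252
70 7 [425.4 319.   77.5] [420. 308.  75.] [435. 326.  79.]
80 27 [422.9 318.9  84.8] [418. 306.  81.] [431. 328.  90.]
90 33 [423.5 319.7  95.2] [417. 305.  90.] [437. 330. 100.]
100 33 [424.6 318.4 105.1] [418. 303. 100.] [440. 329. 110.]
110 33 [423.5 318.3 115.9] [417. 302. 111.] [436. 328. 120.]
120 28 [424.6 319.  124.8] [418. 305. 120.] [436. 329. 130.]
130 38 [424.4 319.6 135. ] [417. 302. 130.] [437. 328. 140.]
140 28 [424.  318.  145.3] [415. 303. 140.] [434. 329. 150.]
150 25 [427.3 318.6 152.3] [416. 305. 150.] [441. 328. 156.]
```

View pics/zt.png

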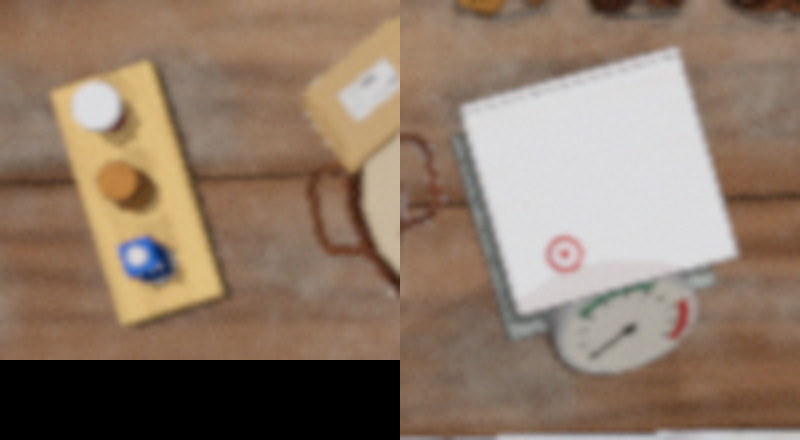

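View pics/zs.png

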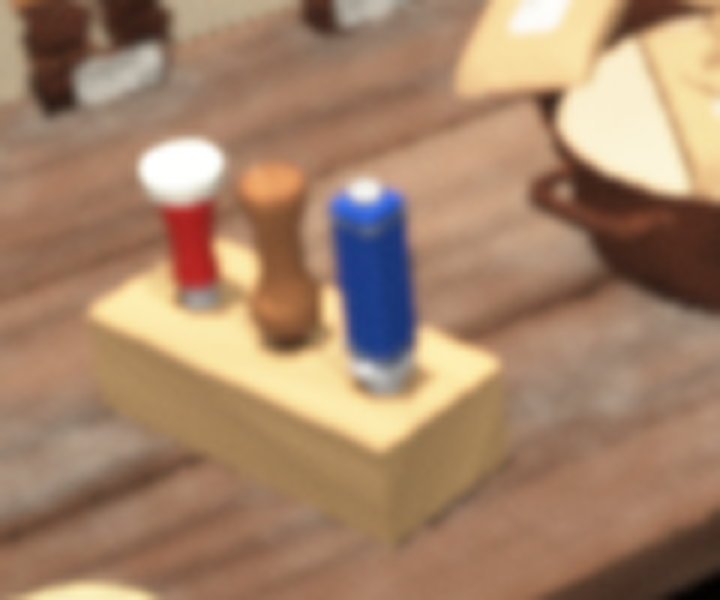

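```bash
cat >> h.py <<'E'
def ray(p,r,c):
    E=np.array(p["extrinsics"]);o=-E[:3,:3].T@E[:3,3];d=E[:3,:3].T@np.linalg.inv(p["K"])@np.array([c,r,1.]);return o,d/np.linalg.norm(d)
def onz(p,r,c,z):
    o,d=ray(p,r,c);return o+d*(z-o[2])/d[2]
def tri(*rs):
    A=sum(np.eye(3)-np.outer(d,d) for o,d in rs);b=sum((np.eye(3)-np.outer(d,d))@o for o,d in rs)
    return np.linalg.solve(A,b)
E
python3 - <<'E'
from h import *
p=cams.read_camera("top");c=p["color"].astype(float)
# redness-weighted centroid of ring
R=c[...,2]-c[...,1]; w=np.zeros_like(R);w[226:242,383:400]=np.clip(R[226:242,383:400]-20,0,None)
v,u=np.mgrid[:480,:640];r0,c0=(w*v).sum()/w.sum(),(w*u).sum()/w.sum()
for _ in range(3):
    ww=w*(np.hypot(v-r0,u-c0)<6);r0,c0=(ww*v).sum()/ww.sum(),(ww*u).sum()/ww.sum()
print(r0,c0,onz(p,r0,c0,116))
q=cams.read_camera("scene")
def white(p,box):
    c=p["color"].astype(float);w=np.zeros((480,640));a,b,e,f=box
    w[a:b,e:f]=np.clip(c[a:b,e:f,2]-110,0,None)  # red high = white vs blue
    print(w[a:b,e:f].astype(int));return (w*v).sum()/w.sum(),(w*u).sum()/w.sum()
a=white(p,(240,248,211,219));b=white(q,(258,265,237,246))
print(a,b,"tri",tri(ray(p,*a),ray(q,*b)),onz(p,*a,157),onz(q,*b,157))
for f in (435.3,):
  for w3 in ([435.3,317.9,157],[435.3,317.9,66]):print(proj(p,w3),proj(q,w3))
# yaw reference checks: scene projection of block corners & hole axis
R=lambda t:np.array([[np.cos(t),-np.sin(t)],[np.sin(t),np.cos(t)]])
im=q["color"].copy();im2=p["color"].copy()
for xy in [(-95,-40),(95,-40),(95,40),(-95,40),(-60,0)]:
    w3=np.r_[R(np.radians(16.12))@xy+[493,334.6],55]
    for I,P in((im,q),(im2,p)):
        t=proj(P,w3);I[int(round(t[1])),int(round(t[0]))]=(0,255,0)
o=np.vstack([cv2.resize(im[240:330,180:290],None,fx=5,fy=5,interpolation=0)]);cv2.imwrite("pics/chk.png",o)
cv2.imwrite("pics/chk2.png",cv2.resize(im2[180:280,180:280],None,fx=5,fy=5,interpolation=0))
# pot top height
P,vv,uu=cloud(p);k=(abs(P[:,1]-40)<200)&(P[:,0]>350)&(P[:,0]<620);print("max z pot",np.percentile(P[k,2],[90,99,99.9]))
E
```

```text
233.17651956702747 390.9059117402165 [ 455.7816268  -207.65653117  116.        ]
[[ 54  36  14   0   0   0   0   0]
 [  0  13  31  26   0   0   0   0]
 [  3  59  83  84  60  13   0   0]
 [ 23  76 100 102  90  48   0   0]
 [ 27  75  98 104  91  48   0   0]
 [ 20  56  84  89  67  18   0   0]
 [ 18   4  28  34  10   0   0   0]
 [ 27   0   0   0   0   0   0   0]]
[[ 66  73  78  84  86  87  89  91  92]
 [ 82  89  98 102 104  99  94  93  95]
 [ 89 102 117 123 123 117  96  86  88]
 [ 79 106 126 132 132 121  85  56  62]
 [ 43  80 116 125 124 105  51   5   6]
 [  0  22  61  77  74  48   0   0   0]
 [  0   0   0   0   0   0   0   0   0]]
(np.float64(243.41202426916712), np.float64(213.43739658025373)) (np.float64(260.1614523863896), np.float64(240.79104818451702)) tri [433.82007279 314.71616466 160.77769574] [435.24766496 317.06316828 157.        ] [437.66845364 310.50939704 157.        ]
[213.15041317 243.40136539] [238.80741463 261.47293355]
[218.12642561 245.58898097] [241.85701325 289.66736595]
max z pot [148.16861238 165.27971403 172.14444743]
```

View pics/chk.png

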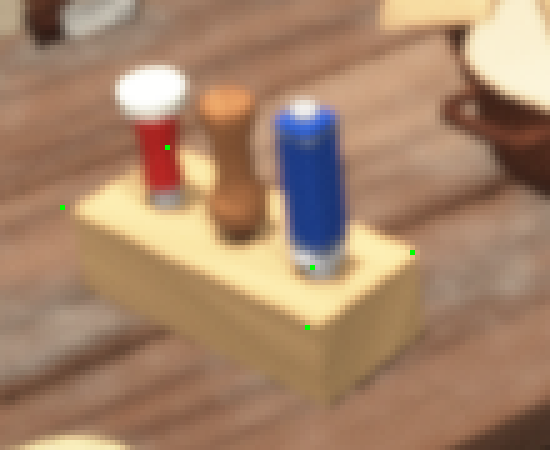

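View pics/chk2.png

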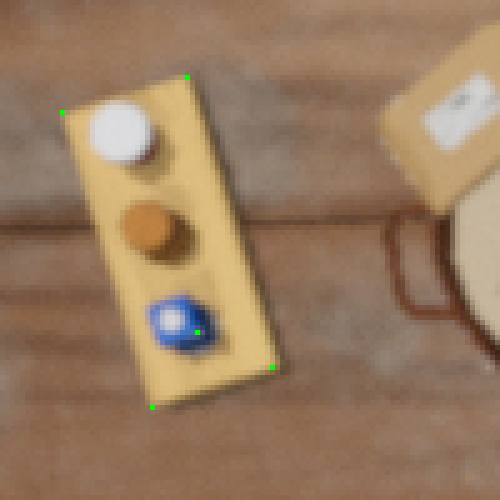

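```bash
python3 -m handwheel '[[0,0,-0.044,0,0,-0.018,1],[0,0,-0.044,0,0,-0.018,1],[0,0,-0.042,0,0,-0.017,1],[0.042,-0.015,0,0,0,0,1],[0.042,-0.015,0,0,0,0,1]]' 10
python3 -m handwheel '[[0.042,-0.015,0,0,0,0,1],[0.042,-0.015,0,0,0,0,1],[0.042,-0.015,0,0,0,0,1],[0.042,-0.015,0,0,0,0,1],[0.042,-0.015,0,0,0,0,1]]'
```

```text
clock: 1.8
tcp_pos: [213.7, -556.6, 353.7]
orientation: [3.139, 0.0, 0.279]
wrist_force: [0.1, -0.5, -0.4]
gripper_width: 95.2
clock: 2.3
tcp_pos: [395.8, -425.2, 352.8]
orientation: [3.141, -0.0, 0.281]
wrist_force: [-0.5, -0.6, -0.0]
gripper_width: 95.2
```

```bash
python3 -m handwheel '[[0.026,-0.035,0,0,0,0,1],[0.026,-0.035,0,0,0,0,1],[0.026,-0.035,0,0,0,0,1],[0.026,-0.035,0,0,0,0,1],[0.026,-0.035,0,0,0,0,1]]'
python3 -m handwheel '[[0.026,-0.035,0,0,0,0,1],[0.026,-0.035,0,0,0,0,1],[0.026,-0.035,0,0,0,0,1],[0.004,-0.042,0,0,0,0,1],[0.004,-0.042,0,0,0,0,1]]'
python3 -m handwheel '[[0.004,-0.042,0,0,0,0,1],[0.004,-0.042,0,0,0,0,1],[0.004,-0.042,0,0,0,0,1],[0.004,-0.042,0,0,0,0,1],[0.004,-0.042,0,0,0,0,1]]'
```

```text
clock: 2.8
tcp_pos: [471.3, -220.6, 352.8]
orientation: [3.141, -0.0, 0.281]
wrist_force: [0.7, 0.3, 0.9]
gripper_width: 95.2
clock: 3.3
tcp_pos: [501.0, -15.2, 352.3]
orientation: [-3.141, 0.0, 0.281]
wrist_force: [0.6, 0.2, 0.4]
gripper_width: 95.1
clock: 3.8
tcp_pos: [461.6, 192.1, 352.8]
orientation: [3.141, -0.001, 0.281]
wrist_force: [0.7, 0.5, -0.2]
gripper_width: 95.0
```

```bash
python3 -m handwheel '[[0.003,-0.04,0,0,0,0,1],[0.003,-0.04,0,0,0,0,1],[0.003,-0.04,0,0,0,0,1],[0,0,0.03,0,0,0,1],[0,0,0,0,0,0,1]]'; python3 - <<'E'
from h import *
q=cams.read_camera("scene");p=cams.read_camera("top")
cv2.imwrite("pics/b.png",np.hstack([cv2.resize(q["color"][150:330,150:330],(400,400)),cv2.resize(p["color"][170:290,150:270],(400,400))]))
print(env.read_state()["tcp_pos"])
E
```

```text
clock: 4.3
tcp_pos: [436.2, 308.5, 319.8]
orientation: [3.14, 0.005, 0.283]
wrist_force: [0.2, -0.2, -0.6]
gripper_width: 95.0
[437.64430841 307.97571806 322.90033363]
```

View pics/b.png

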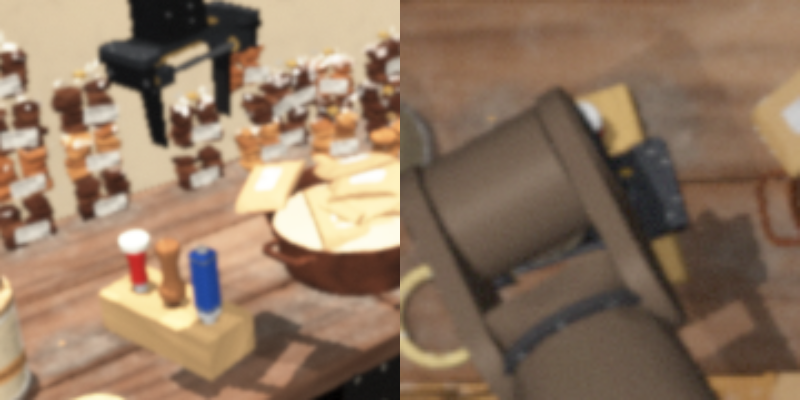

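```bash
python3 -m handwheel '[[0.001,-0.008,0.04,0,0,0,1],[0,0,0.045,0,0,0,1],[0,0,0.045,0,0,0,1],[0,0,0,0,0,0,1],[0,0,0,0,0,0,1]]'; python3 - <<'E'
from h import *
q=cams.read_camera("scene")
s=env.read_state();print(s["tcp_pos"],s["orientation"])
im=q["color"].copy()
yaw=s["orientation"][2];t=s["tcp_pos"];ty=np.array([np.sin(yaw),-np.cos(yaw),0])
for k in(-47.5,0,47.5):
    a=proj(q,t+ty*k+[0,0,-8]);print(k,a);im[int(a[1]),int(a[0])]=(0,255,0)
cv2.imwrite("pics/c.png",cv2.resize(im[200:320,170:310],None,fx=5,fy=5,interpolation=0))
E
```

```text
clock: 4.9
tcp_pos: [437.5, 316.0, 194.3]
orientation: [-3.141, -0.001, 0.28]
wrist_force: [1.2, 0.5, 0.8]
gripper_width: 95.1
[437.78952317 316.35133001 195.15573635] [-3.14102132e+00 -3.00465028e-03  2.79951123e-01]
-47.5 [224.6837354  259.02001551]
0 [237.78457373 251.10666385]
47.5 [250.20016485 243.60722479]
```

View pics/c.png

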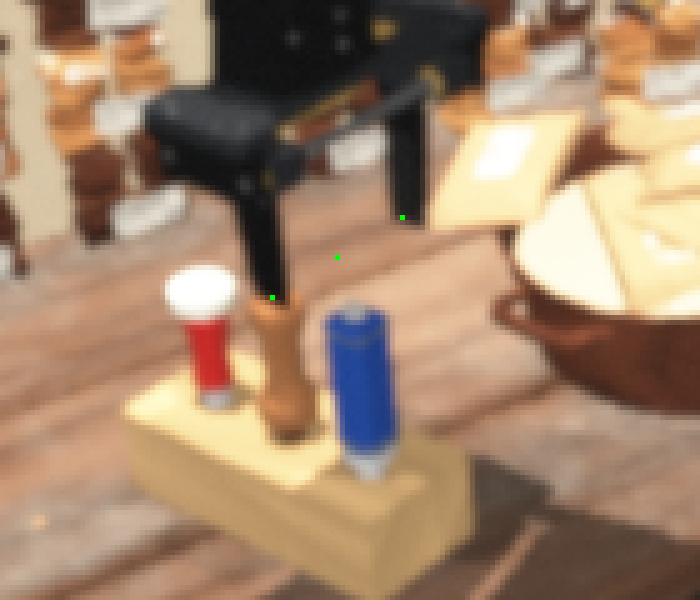

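```bash
python3 -m handwheel '[[0,0.003,0.03,0,0,0,1],[0,0,0.03,0,0,0,1],[0,0,0.03,0,0,0,1],[0,0,0.003,0,0,0,1],[0,0,0,0,0,0,1]]'; python3 - <<'E'
from h import *
q=cams.read_camera("scene")
s=env.read_state();print(s["tcp_pos"],s["orientation"])
cv2.imwrite("pics/d.png",cv2.resize(q["color"][200:320,170:310],None,fx=5,fy=5,interpolation=cv2.INTER_CUBIC))
E
```

```text
clock: 5.45
tcp_pos: [438.2, 313.7, 101.4]
orientation: [-3.141, -0.002, 0.281]
wrist_force: [0.4, -0.4, 1.1]
gripper_width: 95.1
[438.40802298 313.81170059 101.83027218] [-3.14102919e+00 -2.93963084e-03  2.80658413e-01]
```

View pics/d.png

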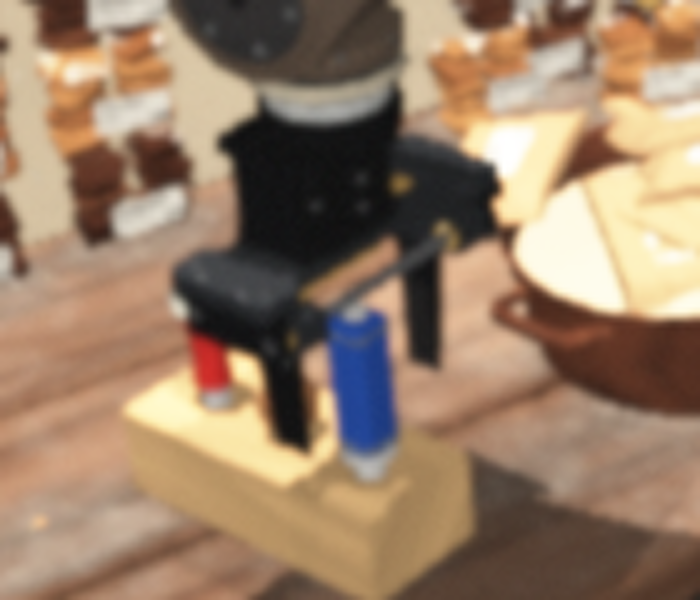

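```bash
python3 - <<'E'
from h import *
q=cams.read_camera("scene");hs=cv2.cvtColor(q["color"],cv2.COLOR_BGR2HSV)
m=np.zeros((480,640),bool);m[255:300,228:262]=1
bl=(hs[...,0]>95)&(hs[...,0]<130)&(hs[...,1]>120)&m
for r in range(260,296,3):
    u=np.nonzero(bl[r])[0]
    if len(u):print(r,u.min(),u.max(),u.mean())
t=[438.4,313.8]
for z in(60,70,93,112,154,158):print(z,proj(q,np.r_[t,z]),(proj(q,np.r_[t,z]+[5,0,0])-proj(q,np.r_[t,z])).round(1),(proj(q,np.r_[t,z]+[0,5,0])-proj(q,np.r_[t,z])).round(1))
P,v,u=cloud(q,bl);
k=(P[:,2]>80)&(P[:,2]<145)
print(P[k].min(0),P[k].max(0),np.percentile(P[k],[10,50,90],axis=0))
# rotate to block frame to see faces
c,s=np.cos(.281),np.sin(.281);B=(P[k][:,:2]-t)@np.array([[c,-s],[s,c]])
print("tool-row frame x,y:",np.percentile(B,[5,25,50,75,95],axis=0).round(1))
E
```

```text
263 236 245 240.5
266 236 245 240.5
269 236 246 241.0
272 237 246 241.5
275 237 247 242.0
278 238 247 242.5
281 238 247 242.5
284 238 248 243.0
287 239 247 243.0
60 [242.77128738 290.38937118] [-0.9 -0.8] [-1.6  0.7]
70 [242.45172925 287.40577736] [-0.9 -0.8] [-1.6  0.7]
93 [241.70750872 280.45727087] [-0.9 -0.8] [-1.6  0.7]
112 [241.08281269 274.62471955] [-0.9 -0.8] [-1.6  0.7]
154 [239.6690634 261.4250755] [-1.  -0.8] [-1.7  0.6]
158 [239.53200205 260.14538532] [-1.  -0.8] [-1.7  0.6]
[416.64514815 302.0580284   80.21530601] [438.88659185 330.43806198 143.97919659] [[418.56552018 307.39919379  87.47127061]
 [422.55334134 321.11295008 112.60671269]
 [432.70539924 326.66350259 137.13753207]]
tool-row frame x,y: [[-18.8  -3.5]
 [-17.    3.4]
 [-15.2  11.4]
 [ -9.   14.1]
 [ -0.4  15.9]]
```

```bash
python3 -m handwheel '[[-0.002,0,0,0,0,0,1],[0,0,0,0,0,0,0.2],[0,0,0,0,0,0,-0.3],[0,0,0,0,0,0,-1],[0,0,0,0,0,0,-1]]' 30;python3 -m handwheel '[[0,0,0,0,0,0,-1],[0,0,0,0,0,0,-1],[0,0,0,0,0,0,-1],[0,0,0,0,0,0,-1],[0,0,0,0,0,0,-1]]' 30
```

```text
clock: 6.05
tcp_pos: [435.3, 312.8, 99.7]
orientation: [3.142, -0.0, 0.281]
wrist_force: [-0.1, -0.4, 0.1]
gripper_width: 68.5
clock: 6.55
tcp_pos: [435.3, 312.7, 99.6]
orientation: [3.142, 0.0, 0.281]
wrist_force: [-0.6, 1.8, 0.4]
gripper_width: 28.3
```

```bash
python3 -m handwheel '[[0,0,0,0,0,0,-1],[0,0,0,0,0,0,-1],[0,0,0,0,0,0,-1],[0,0,-0.01,0,0,0,-1],[0,0,-0.02,0,0,0,-1]]' 30;python3 -m handwheel '[[0,0,-0.03,0,0,0,-1],[0,0,-0.03,0,0,0,-1],[0,0,-0.03,0,0,0,-1],[0,0,0,0,0,0,-1],[0,0,0,0,0,0,-1]]' 30
python3 - <<'E'
from h import *
q=cams.read_camera("scene")
s=env.read_state();print(s["tcp_pos"],s["orientation"],s["gripper_width"],s["wrist_force"])
cv2.imwrite("pics/e.png",cv2.resize(q["color"][180:300,170:310],None,fx=5,fy=5,interpolation=cv2.INTER_CUBIC))
E
```

```text
clock: 7.05
tcp_pos: [434.7, 312.4, 129.3]
orientation: [3.141, 0.003, 0.281]
wrist_force: [-0.5, -0.2, -1.9]
gripper_width: 25.7
clock: 7.55
tcp_pos: [435.1, 312.7, 220.1]
orientation: [-3.141, -0.001, 0.281]
wrist_force: [-0.1, -0.1, -1.1]
gripper_width: 26.0
[434.87736047 312.49729999 219.20901813] [3.14136424e+00 7.35329316e-04 2.80747163e-01] 25.939702958677277 [ 0.39850514  0.22897694 -1.46394742]
```

View pics/e.png

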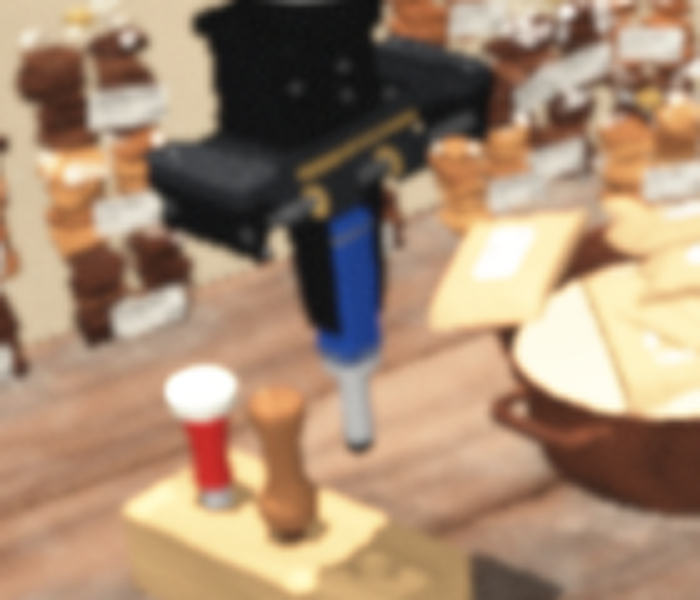

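```bash
python3 -m handwheel '[[0,0,-0.04,0,0,0,-1],[0,0,-0.045,0,0,0,-1],[0,0,-0.045,0,0,0,-1],[0.002,0.02,0,0,0,0,-1],[0.002,0.035,0,0,0,0,-1]]' 30;python3 -m handwheel '[[0.002,0.04,0,0,0,0,-1],[0.002,0.04,0,0,0,0,-1],[0.002,0.04,0,0,0,0,-1],[0.002,0.04,0,0,0,0,-1],[0.002,0.04,0,0,0,0,-1]]' 30
python3 - <<'E'
from h import *
q=cams.read_camera("scene");p=cams.read_camera("top")
s=env.read_state();print(s["tcp_pos"],s["orientation"],s["gripper_width"],s["wrist_force"])
cv2.imwrite("pics/f.png",q["color"]);cv2.imwrite("pics/f2.png",p["color"])
E
```

```text
clock: 8.1
tcp_pos: [454.1, 261.5, 349.4]
orientation: [-3.141, 0.0, 0.283]
wrist_force: [0.6, -0.5, -2.8]
gripper_width: 25.8
clock: 8.6
tcp_pos: [519.4, 70.0, 348.2]
orientation: [-3.141, 0.002, 0.281]
wrist_force: [0.6, 1.0, -1.8]
gripper_width: 26.1
[520.32093258  68.00299661 347.88432436] [3.14143003e+00 2.88637986e-03 2.76899235e-01] 26.101414298087015 [-0.582953    0.91136988 -1.8883682 ]
```

View pics/f.png

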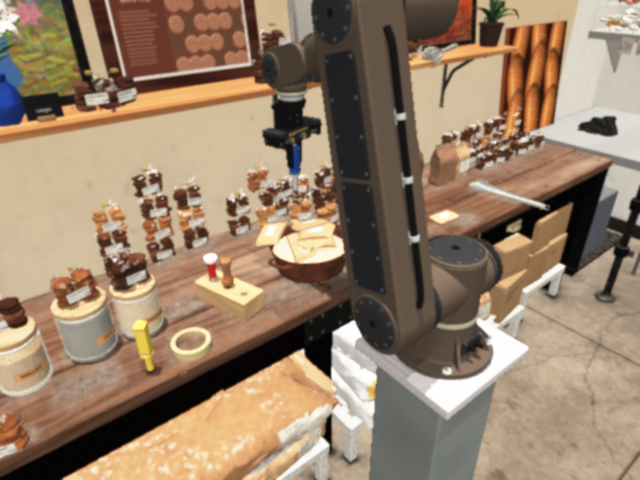

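View pics/f2.png

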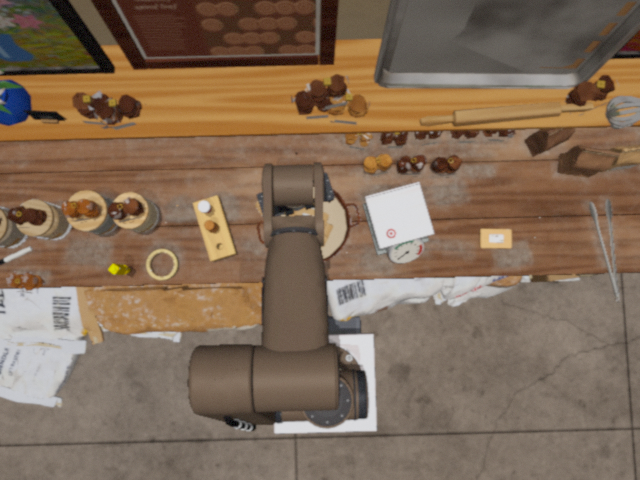

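```bash
python3 - <<'E'
from h import *
q=cams.read_camera("scene");s=env.read_state();t=s["tcp_pos"]
print(proj(q,[456,-207,116]),[proj(q,np.r_[w,116]) for w in ([607,-172],[567,-335],[412,-298],[452,-130])])
for dz in (-20,-48,-80,-90):print(dz,proj(q,t+[0,0,dz]))
c=q["color"][130:205,260:330]
cv2.imwrite("pics/g.png",np.hstack([cv2.resize(c,(400,428),interpolation=cv2.INTER_CUBIC),cv2.resize(cv2.imread("pics/scene0.png")[180:255,320:390],(400,428),interpolation=cv2.INTER_CUBIC)]))
E
```

```text
[375.65010759 215.71912025] [array([337.94860198, 203.45322733]), array([379.59454212, 194.82369054]), array([404.45751441, 212.52392553]), array([359.27085163, 223.01389424])]
-20 [294.15929755 169.40153636]
-48 [294.49222887 178.52412166]
-80 [294.86465209 188.72881684]
-90 [294.97931262 191.87060743]
```

View pics/g.png

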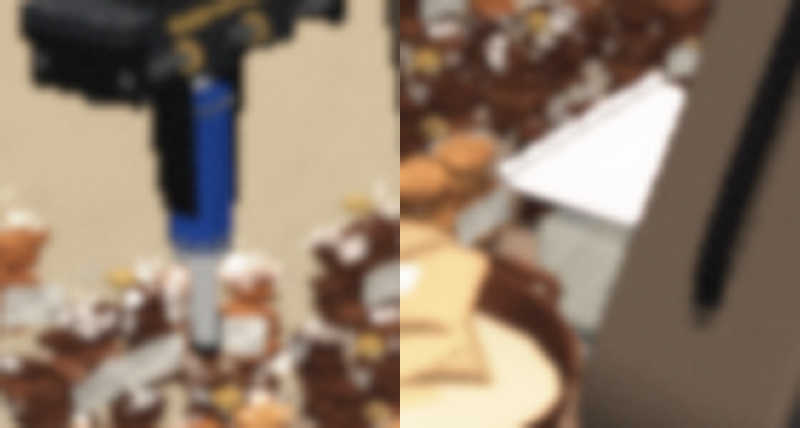

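```bash
python3 - <<'E'
from h import *
q=cams.read_camera("scene");p=cams.read_camera("top")
for w in ([569.8,-132.2],[412.4,-170.2],[609.6,-297.4],[511,-233.8]):print(w,proj(q,np.r_[w,116]),proj(q,np.r_[w,122]))
print(onz(q,208.9,337.9,116))
# compare shared features: stamp disc centre z~130, tamper top
for n,z in(("cookie_stamp",128),("tamper",140)):
  pass
P,v,u=cloud(q,None)
# block top corners rect by scene
m=np.zeros((480,640),bool);m[265:320,190:270]=1
P,v,u=cloud(q,m);k=abs(P[:,2]-55)<5
mm=np.zeros((480,640),np.uint8);mm[v[k],u[k]]=1;mm=cv2.morphologyEx(mm,cv2.MORPH_OPEN,np.ones((3,3)))
k=k&(mm[v,u]>0)
print("block by scene",cv2.minAreaRect(P[k][:,:2].astype(np.float32)))
E
```

```text
[569.8, -132.2] [336.10910962 210.30637078] [336.1250849  208.70662191]
[412.4, -170.2] [376.9345533  223.76055014] [377.03068471 222.09691778]
[609.6, -297.4] [363.86006213 193.7937794 ] [363.92254207 192.27321255]
[511, -233.8] [369.99230277 207.84889229] [370.06982667 206.25954219]
[ 574.21520689 -143.89735714  116.        ]
block by scene ((490.66357421875, 331.97344970703125), (195.92657470703125, 83.77305603027344), 16.329879760742188)
```

```bash
python3 -m handwheel '[[-0.02,0.0357,0,0,0,0,-1],[-0.02,0.0357,0,0,0,0,-1],[-0.02,0.0357,0,0,0,0,-1],[-0.02,0.0357,0,0,0,0,-1],[-0.02,0.0357,0,0,0,0,-1]]' 30;python3 -m handwheel '[[-0.02,0.0357,0,0,0,0,-1],[-0.02,0.0357,0,0,0,0,-1],[0,0,0.02,0,0,0,-1],[0,0,0.03,0,0,0,-1],[0,0,0,0,0,0,-1]]' 30
python3 - <<'E'
from h import *
q=cams.read_camera("scene");p=cams.read_camera("top")
s=env.read_state();print(s["tcp_pos"],s["orientation"],s["gripper_width"],s["wrist_force"])
cv2.imwrite("pics/i.png",np.hstack([cv2.resize(q["color"][140:260,300:420],(400,400)),cv2.resize(p["color"][170:290,340:460],(400,400))]))
E
```

```text
clock: 9.35
tcp_pos: [472.2, -127.7, 349.4]
orientation: [-3.141, 0.0, 0.283]
wrist_force: [0.0, 0.6, -1.9]
gripper_width: 25.9
clock: 9.85
tcp_pos: [453.1, -205.8, 296.6]
orientation: [-3.137, 0.004, 0.282]
wrist_force: [-0.1, 0.4, -0.5]
gripper_width: 26.0
[ 454.50966939 -206.47010686  299.9853493 ] [-3.14096526e+00  5.14779610e-04  2.82195624e-01] 26.152911308268962 [-0.35076136 -0.01856996 -1.1542673 ]
```

View pics/i.png

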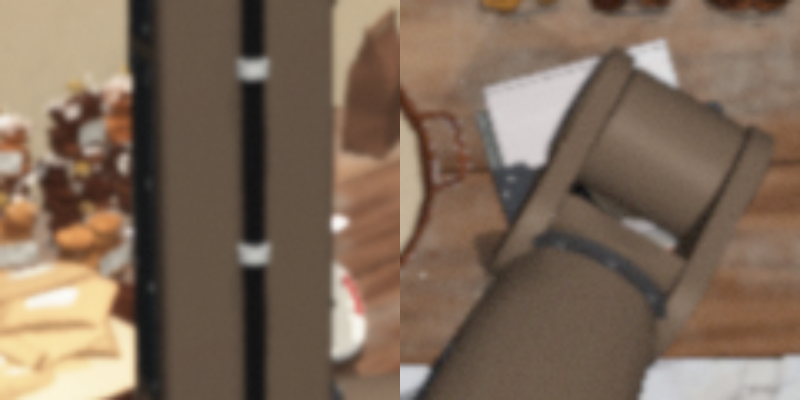

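```bash
python3 - <<'E'
from h import *
for n in("top",):
    p=cams.read_camera(n);s=env.read_state();t=s["tcp_pos"];yaw=s["orientation"][2]
    m=np.zeros((480,640),bool);m[205:260,355:460]=1
    g=p["color"].max(2)<80
    P,v,u=cloud(p,m&g);D=P-t
    x=D[:,0]*np.cos(yaw)+D[:,1]*np.sin(yaw);y=D[:,0]*np.sin(yaw)-D[:,1]*np.cos(yaw)
    k=(D[:,2]>50)&(D[:,2]<200)&(y<-40)
    print(t,k.sum());
    for zz in range(50,200,15):
        kk=k&(D[:,2]>=zz)&(D[:,2]<zz+15)
        if kk.sum()>3:print(zz,kk.sum(),"x",x[kk].min().round(1),x[kk].max().round(1),"y",y[kk].min().round(1),y[kk].max().round(1))
    print(np.sort(y[k])[:15].round(1))
    im=cv2.resize(p["color"][190:260,350:450],None,fx=8,fy=8,interpolation=0)
    cv2.imwrite("pics/j.png",im)
    for yy in(-90,):
      for xx in(-37.5,37.5):
        for z in (70,110,):
          w=t+[xx*np.cos(yaw)+yy*np.sin(yaw),xx*np.sin(yaw)-yy*np.cos(yaw),z];a=proj(p,w);print(xx,yy,z,a,(a-[350,190])*8)
E
```

```text
[ 454.77910795 -206.70708762  300.65958594] 120
95 41 x 2.0 35.2 y -92.6 -64.2
110 58 x -5.5 33.3 y -93.1 -62.7
155 17 x -9.0 4.7 y -51.5 -42.0
[-93.1 -93.  -92.6 -92.4 -92.2 -92.  -92.  -91.8 -91.8 -91.6 -91.5 -91.3
 -91.1 -91.1 -90.9]
-37.5 -90 70 [375.28256262 249.04584542] [202.26050094 472.36676336]
-37.5 -90 110 [377.05371965 248.00987553] [216.42975717 464.07900427]
37.5 -90 70 [366.15718399 221.16525274] [129.25747193 249.32202191]
37.5 -90 110 [367.66978296 219.36589969] [141.35826371 234.92719752]
```

View pics/j.png

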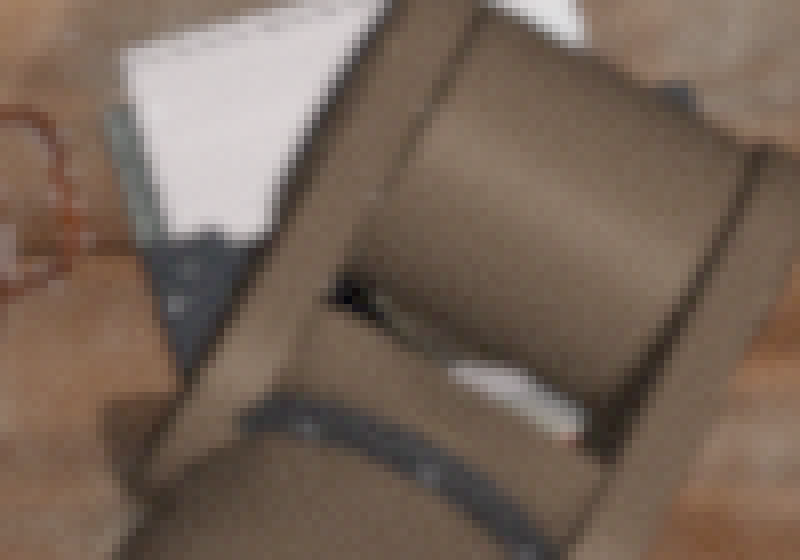

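```bash
python3 -m handwheel '[[0,0.004,0.02,0,0,0,-1],[0,0,0.03,0,0,0,-1],[0,0,0.02,0,0,0,-1],[0,0,0.01,0,0,0,-1],[0,0,0,0,0,0,-1]]' 30;python3 -m handwheel '[[0,0,0,0,0,0,-1],[0,0,0,0,0,0,-1],[0,0,0,0,0,0,-1],[0,0,0,0,0,0,-1],[0,0,0,0,0,0,-1]]' 30
python3 - <<'E'
from h import *
s=env.read_state();print(s["tcp_pos"],s["orientation"],s["gripper_width"],s["wrist_force"])
q=cams.read_camera("scene");p=cams.read_camera("top")
cv2.imwrite("pics/k.png",np.hstack([cv2.resize(q["color"][140:260,300:420],(400,400)),cv2.resize(p["color"][170:290,340:460],(400,400))]))
E
```

```text
clock: 10.5
tcp_pos: [455.5, -210.9, 219.7]
orientation: [-3.141, 0.0, 0.281]
wrist_force: [0.6, -0.6, -1.3]
gripper_width: 25.8
clock: 11.0
tcp_pos: [455.3, -211.2, 219.9]
orientation: [3.141, -0.0, 0.281]
wrist_force: [-0.8, -0.6, -1.7]
gripper_width: 25.9
[ 455.29182624 -211.19359514  219.9250715 ] [ 3.14112058e+00 -2.96632854e-04  2.80764992e-01] 25.918013132267383 [-0.83371216 -0.55999686 -1.74718891]
```

View pics/k.png

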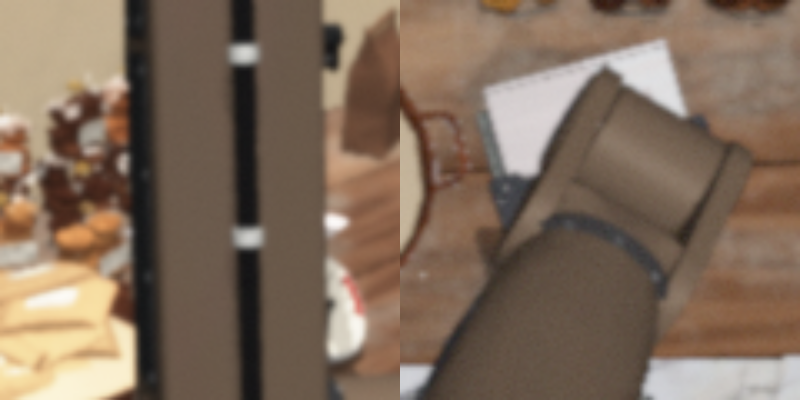

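```bash
python3 -m handwheel '[[0,0,0.004,0,0,0,-1],[0,0,0.004,0,0,0,-1],[0,0,0.003,0,0,0,-1],[0,0,0.001,0,0,0,-1],[0,0,0.001,0,0,0,-1]]' 30
python3 -m handwheel '[[0,0,0.001,0,0,0,-1],[0,0,0.001,0,0,0,-1],[0,0,0.001,0,0,0,-1],[0,0,0.001,0,0,0,-1],[0,0,0,0,0,0,-1]]' 30
cat > av.py <<'E'
from h import *
W=[];T=[]
import sys
for i in range(6):
    cams.read_camera("top")
    s=env.read_state();W.append(s["wrist_force"]);T.append(s["tcp_pos"])
print(s["clock"],np.mean(W,0).round(2),np.std(W,0).round(2),np.mean(T,0).round(1),s["gripper_width"],s["orientation"].round(4))
E
python3 av.py
```

```text
clock: 11.6
tcp_pos: [455.3, -211.2, 206.4]
orientation: [-3.142, 0.0, 0.281]
wrist_force: [0.1, -0.8, -1.8]
gripper_width: 26.2
clock: 12.1
tcp_pos: [455.3, -211.2, 202.6]
orientation: [3.141, -0.0, 0.281]
wrist_force: [-0.8, 0.7, 0.2]
gripper_width: 25.5
12.4 [ 0.07  0.23 -0.01] [0.55 0.84 0.4 ] [ 455.3 -211.2  202.7] 25.66327538384113 [ 3.1414e+00 -1.0000e-04  2.8080e-01]
```

```bash
python3 -m handwheel '[[0,0,0.001,0,0,0,-1],[0,0,0.001,0,0,0,-1],[0,0,0.001,0,0,0,-1],[0,0,0.001,0,0,0,-1],[0,0,0,0,0,0,-1]]' 30
python3 av.py
python3 -m handwheel '[[0,0,0.001,0,0,0,-1],[0,0,0.001,0,0,0,-1],[0,0,0,0,0,0,-1],[0,0,0,0,0,0,-1],[0,0,0,0,0,0,-1]]' 30
python3 av.py
python3 - <<'E'
from h import *
s=env.read_state()
q=cams.read_camera("scene");p=cams.read_camera("top")
cv2.imwrite("pics/l.png",np.hstack([cv2.resize(q["color"][180:260,370:440],(400,457),interpolation=cv2.INTER_CUBIC),cv2.resize(p["color"][170:290,340:460],(400,457))]))
for pic in (q,p):
  for l in("dial","mark","probe"):print(l,[(round(d["confidence"],2),d["at"]) for d in spot_in(pic,l)[:2]])
E
```

```text
clock: 12.9
tcp_pos: [455.3, -211.2, 198.6]
orientation: [3.141, -0.0, 0.281]
wrist_force: [-0.1, -0.1, 2.0]
gripper_width: 25.7
13.2 [0.21 0.29 1.94] [0.44 0.49 0.24] [ 455.3 -211.2  198.7] 25.79350902147243 [ 3.1414e+00 -1.0000e-04  2.8070e-01]
clock: 13.7
tcp_pos: [455.3, -211.2, 196.7]
orientation: [3.141, -0.0, 0.281]
wrist_force: [0.0, -0.6, 2.4]
gripper_width: 25.8
14.0 [0.15 0.31 2.6 ] [0.44 0.52 0.4 ] [ 455.3 -211.2  196.7] 26.139727657124556 [ 3.1414e+00 -1.0000e-04  2.8080e-01]
dial [(0.78, [232.2, 400.3]), (0.68, [349.1, 194.2])]
mark []
probe [(0.78, [343.9, 142.6]), (0.69, [213.6, 441.2])]
dial [(0.69, [198.0, 387.0])]
mark [(0.84, [199.0, 388.2])]
probe [(0.46, [269.5, 120.5]), (0.19, [198.3, 385.9])]
```

View pics/l.png

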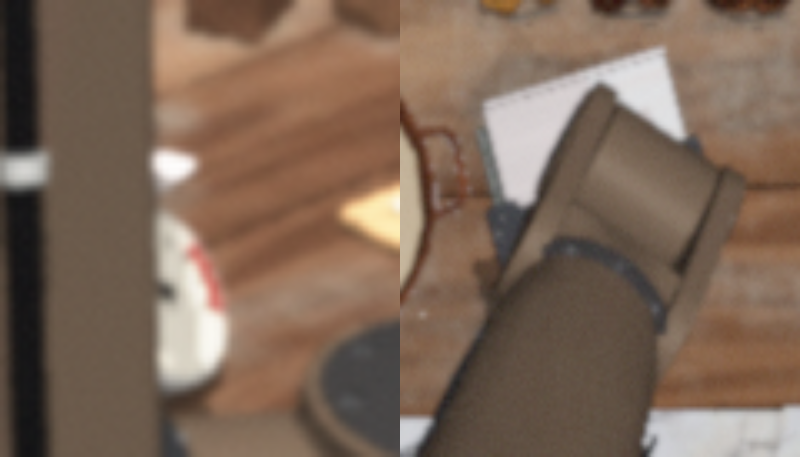

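```bash
python3 - <<'E'
from h import *
for k in range(2):
    p=cams.read_camera("top");P,v,u=cloud(p)
    m=(v>=202)&(v<=218)&(u>=370)&(u<=377)&(p["color"][v,u].min(1)>180)
    print("now",m.sum(),P[m,2].mean().round(2),P[m,2].std().round(2))
s=env.read_state();print(s["clock"],s["joint_velocities"].round(4))
E
```

```text
now 132 106.88 4.28
now 132 106.04 4.04
14.5 [ 0.0011  0.0006  0.0004  0.0002 -0.0007  0.    ]
```

```bash
python3 -m handwheel '[[0,0,0,0,0,0,-1],[0,0,0,0,0,0,-1],[0,0,0,0,0,0,-1],[0,0,0,0,0,0,-1],[0,0,0,0,0,0,-1]]' 30;  python3 av.py
```

```text
clock: 15.0
tcp_pos: [455.3, -211.2, 196.6]
orientation: [3.141, -0.0, 0.281]
wrist_force: [-0.1, -0.6, 2.0]
gripper_width: 25.8
15.3 [ 0.32 -0.4   2.91] [0.26 0.4  0.41] [ 455.3 -211.2  196.6] 25.881725272206392 [ 3.1414e+00 -1.0000e-04  2.8080e-01]
```

```bash
python3 - <<'E'
from h import *
q=cams.read_camera("scene")
for t,n,o in(([434.9,312.5,219.2],"e",0),([519.9,69,347.9],"f",0)):
    t=np.array(t)
    for d in(0,-30,-40,-60,-75,-89.6):print(n,d,proj(q,t+[0,0,d]).round(1),(proj(q,t+[5,0,d])-proj(q,t+[0,0,d])).round(2))
e=cv2.imread("pics/e.png");e=cv2.resize(e,None,fx=.2,fy=.2,interpolation=cv2.INTER_AREA)
f=cv2.imread("pics/f.png")
z=f[165:198,280:312];cv2.imwrite("pics/m.png",np.hstack([cv2.resize(z,(388,400),interpolation=0),cv2.resize(e[50:95,50:95],(400,400),interpolation=0)]))
E
```

```text
e 0 [238.5 240.4] [-0.98 -0.74]
e -30 [239.6 250.4] [-0.97 -0.76]
e -40 [239.9 253.7] [-0.97 -0.77]
e -60 [240.6 260.1] [-0.96 -0.78]
e -75 [241.1 264.9] [-0.96 -0.79]
e -89.6 [241.6 269.5] [-0.96 -0.79]
f 0 [294.1 162.7] [-1.03 -0.48]
f -30 [294.4 172.6] [-1.02 -0.5 ]
f -40 [294.6 175.9] [-1.01 -0.51]
f -60 [294.8 182.3] [-1.01 -0.52]
f -75 [295.  187.1] [-1.   -0.53]
f -89.6 [295.1 191.7] [-1.   -0.54]
```

View pics/m.png

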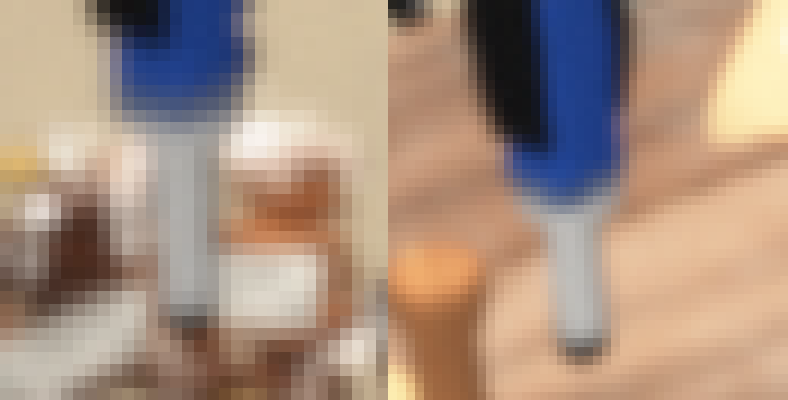

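```bash
python3 - <<'E'
from h import *
print(env.finish_job());s=env.read_state();print(s["clock"],s["tcp_pos"],s["wrist_force"],s["gripper_width"])
E
```

```text
the job is handed in; nothing more can be done
None
the job is handed in; nothing more can be done
```

I took the blue-handled probe out of the block and carried it over the pot. The job went in after about 15 of the 40 s, with the probe held upright on the target and pressing the pan. No verdict comes back, so what follows rests on my own last checks.

- **Press:** three estimates of how far the pan was down agreed at about 8.5–9 mm, inside the 6–12 mm green range:
  - The arm's height gave about 9 mm.
  - The top camera's depth reading of the pan fell from about 115 to 106.5 mm.
  - The wrist force rose by about 4.2–4.4 N, which is about 8.5 mm on the pan's spring.
- **Grip and steadiness:** the jaws were set to 30 N and stood 26 mm apart on the handle. The tool was vertical and the arm at rest.
- **Upright:** the camera showed no visible lean of the probe while I carried it, and its tip was within about 1–2 mm of where the arm's pose put it.
- **Target position, least certain:** the arm hid both the target and the pointer from both cameras at the end, so I could not see the final contact directly. The two cameras also disagreed by about 3–5 mm in y. I aimed by the robot's own pose, with the mark's y shifted about 3 mm. I expect the tip to be within about 3 mm of the centre, against the 10 mm allowed.
- **Other tools, tape and packet:** I planned the path to clear them and saw no sign that any moved, but I did not measure them again at the end.

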